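Put a small air cylinder together on its fixture

ROBOT

A 6-joint arm with a two-finger parallel gripper is mounted at the origin on the work surface. World frame = base frame: x ahead of the robot, y to its left, z up, the work surface at z = 0. Lengths are in m, angles in rad, forces in N, time in s.
With the tool pointing down it reaches from about 0.35 to 0.775 m from the base axis. Payload 7.3 kg.
Tool frame: the origin (TCP) lies on the mounting face of the last link; the fingertips stand 178 mm ahead of it and the grasp point (between the pads) lies 159 mm ahead of it (robot.tcp_to_tips is the distance from the TCP to the fingertips, in m); z points along the fingers, y is the direction in which the jaws open and shut (so a half turn about z gives the same grasp; the last joint's range is limited). The gripper opens to 92 mm and grips with 3 to 60 N. Pads are 19 mm wide; open, the fingers measure 130 mm over their backs; the gripper's body (75 mm by 190 mm) begins 47 mm behind the grasp point.
Start: joints at [1.164, 0.342, 1.524, -0, 1.275, -0.146], TCP at [0.135, 0.507, 0.405] pointing down, gripper open.
Joint ranges: [-2.53, 2.53], [-0.77, 2.02], [0.04, 2.7], [-1, 4.14], [0.28, 2.66], [-3.11, 3.11]. Speed limits (rad/s): [2.57, 2.57, 3.14, 3.14, 3.14, 3.14].

INTERFACE

Orientations are given as [roll, pitch, yaw] about the fixed x, y, z axes, in that order (R = Rz(yaw) Ry(pitch) Rx(roll)).
In Python, from cell import robot, viewer gives the robot as it stands.
- The arm moves only by the shell command python3 -m creep 'ROWS' [OPENING] [FORCE]. ROWS is JSON, a list that holds one entry, the list of rows, each a list of 6 numbers: the shift along the world's x, y, z in mm, then the turn, a rotation vector about the world's x, y, z in degrees. A call has 1 to 5 rows; each row shifts and turns the pose as measured when the row begins; what a row does not reach is not made up. A row lasts 1/12 s, in which the tool goes at most 41.7 mm and 7.16 degrees, less where a joint would pass 70% of its speed; a pose out of reach is approached as far as the arm can. A call with a gripper value outside its range is refused whole. OPENING is the closure, from -1 (fully open) to 1 (shut), set as the call begins (- or left out, the last holds). The fingers move at their own pace and stop on an object; FORCE is the grip in N (left out, the last holds). Time passes only in rows, so rows that do not move let the fingers close. It gives the time, the measured TCP pose, the force and the opening at its end, in the units of the state.
- robot.observe(): the state, without advancing time (a new reading comes with each control period).
- viewer.read_camera(name): name is "scene" or "side" or "wrist"; returns the picture (480x640x3 uint8, blue, green, red); there is no depth.
- viewer.camera_model(name): a dict with "fx", "fy", "cx", "cy" (pixels), "pose" (4x4, takes a point from camera to world coordinates); the wrist camera has in their place "mount" (4x4, takes a point from camera to tool coordinates, whose origin is the TCP and whose axes are the flange's). Camera axes: x right, y up, looking along -z (the intrinsics and any distortion apply to the point x, -y, -z); pixel columns grow to the right and rows downward; lengths in m; the calibration is good to about 2 mm. A picture is of the moment at which its call begins: read the wrist's pose just before it. camera_model takes no time and is no camera call.
- robot.hand_in(): hands the job in, once; it reports no verdict.
The state is a dict: "time": time; "qpos": joint angles; "qvel": joint speeds; "joint_efforts": joint torques, N m; "tool_pos": TCP position; "tool_rot": TCP orientation; "contact_force": force on the tool from outside, world axes, zero at the start; "torque": the same for the moment, N m; "opening": finger opening in m.
Only numpy, scipy, OpenCV 4.12 (cv2) and the standard library are available. Lean on these libraries where they do the work, as an engineer would, in place of code of your own. Each camera call takes 0.05 s, during which the arm holds its last target. There are 200 camera calls.

TASK

Put the small air cylinder together on the white fixture: seat the blue end cap in the fixture's round recess with its spigot up, stand the aluminium barrel on it over the spigot, then lower the piston, disc down, into the barrel, and last pass the red cap down over the rod until it lies flat on the barrel. Lower every part into place instead of dropping it, let go of them all, and leave the gauge, the spanner and the valve where they lie.

Things in the scene. Friction and masses are not known exactly. Their poses are not given: they have to be found in the camera images.
- fixture: fixed assembly fixture: bright steel base plate 90 x 90 mm, 8 mm thick, with a white plastic pad 86 x 86 x 8 mm on it, and on the pad a low grey round rim (84 mm outer, 68 mm inner diameter, 5 mm high) that makes a round recess. Origin: centre of the plate's underside, on the table; z up. The recess floor is 16 mm above the origin, the rim's top 21 mm; the recess is centred over the origin.
- end_cap: loose blue round end cap, 58 mm diameter, 30 mm high, with a raised aluminium spigot centred on top (36 mm diameter, 8 mm high, its top edge chamfered to 30 mm). Total height 38 mm, solid. Stands upright, spigot up, at the start. Origin: centre of its underside; z is its axis, up.
- barrel: loose aluminium tube, open at both ends, 54 mm outer and 44 mm inner diameter, 56 mm high, standing upright. Both ends are alike. It fits over the end cap's spigot with 4 mm play all round and stands on the cap's blue shoulder, 30 mm above the cap's underside. Origin: centre of its lower end; z is its axis, up.
- piston: loose piston: yellow disc 36 mm diameter, 18 mm high, with a steel rod 13 mm in diameter rising from its centre; total height 92 mm. Stands upright on its disc. In the barrel (4 mm play all round) it comes to rest on the spigot, 38 mm above the end cap's underside; its rod then stands 44 mm above the barrel's top edge. Origin: centre of the disc's underside; z is the rod's axis, up.
- top_cap: loose red round cap, 58 mm diameter, 28 mm high, with a brass bush (36 mm outer diameter) set in it that stands 2 mm proud of the top, and a 23 mm hole right through. Lies flat, proud side up, at the start. It passes over the piston's 13 mm rod with 5 mm play all round and lies on the barrel's top edge, 86 mm above the end cap's underside; the rod ends 16 mm above the red top. Flat underside. Origin: centre of its underside, on the hole's axis; z up.
- gauge: bystander, loose: round pressure gauge lying on its back, dark steel case 58 mm diameter, 28 mm high, white face with a red needle, brass stem 12 mm thick reaching to 50 mm from the origin along its +x. Origin: centre of its underside. Leave alone.
- spanner: bystander, loose: steel spanner, about 150 mm long, lying flat along its own x. Origin: on its underside, near mid-length. Leave alone.
- valve: bystander, loose: aluminium hand-valve block 40 x 90 x 35 mm (long side along its y) with two blue ports on its +x side and a black ball on a thin stem on top, 90 mm high in all. Origin: centre of its underside. Leave alone.

How it is judged:
On the way, in this order (a step that is already met when the one before it is completed fails the run):
1. the blue end cap sits in the fixture's recess, spigot up (z of end_cap in the frame of fixture between 0.014 and 0.0178 m and horizontal distance between end_cap and fixture below 0.008 m and angle between end_cap's own z axis and vertical below 0.06 rad), for 0.2 s.
2. the barrel stands on the end cap over its spigot, the cap still in the recess (all of step 1 and z of barrel in the frame of end_cap between 0.028 and 0.032 m and horizontal distance between barrel and end_cap below 0.007 m and angle between barrel's own z axis and vertical below 0.06 rad), for 0.2 s.
3. the piston stands in the barrel, down on the spigot, rod up (all of step 2 and z of piston in the frame of end_cap between 0.036 and 0.0405 m and horizontal distance between piston and barrel below 0.007 m and angle between piston's own z axis and vertical below 0.1 rad), for 0.2 s.
4. the red cap lies flat on the barrel with the rod through it (all of step 3 and z of top_cap in the frame of end_cap between 0.084 and 0.0885 m and horizontal distance between top_cap and barrel below 0.01 m and horizontal distance between top_cap and piston below 0.01 m and angle between top_cap's own z axis and vertical below 0.06 rad), for 0.2 s.
At the end, for the whole second after the job is handed in: Blue cap in the recess (8 mm off centre), barrel on it (7 mm), piston down on the spigot in the barrel (7 mm), red cap flat on the barrel (10 mm from barrel and rod); each within about 2 mm in height; caps and barrel tilted under 0.06 rad, piston under 0.1; all released and at rest (all of step 4 and linear speed of each of end_cap, barrel, piston, top_cap below 0.01 m/s and contact force between the fingers and end_cap below 0.1 N and contact force between the fingers and barrel below 0.1 N and contact force between the fingers and piston below 0.1 N and contact force between the fingers and top_cap below 0.1 N); the robot touches nothing.
It fails at once if a part of the cylinder is dropped: it moves faster than 0.7 m/s (a free fall of about 25 mm) while the fingers do not touch it ((linear speed of end_cap above 0.7 m/s and contact force between the fingers and end_cap below 0.02 N) or (linear speed of barrel above 0.7 m/s and contact force between the fingers and barrel below 0.02 N) or (linear speed of piston above 0.7 m/s and contact force between the fingers and piston below 0.02 N) or (linear speed of top_cap above 0.7 m/s and contact force between the fingers and top_cap below 0.02 N)).
It fails at once if the gauge is moved more than 20 mm (distance of gauge from where it was at the start of the episode above 0.02 m).
It fails at once if the spanner is moved more than 20 mm (distance of spanner from where it was at the start of the episode above 0.02 m).
It fails at once if the valve is moved more than 20 mm (distance of valve from where it was at the start of the episode above 0.02 m).
It also fails if it takes over 106 s, if anything falls off the work surface, if the arm or the gripper's body presses on something with over 40 N, if the wrist force passes 120 N, or if a joint passes its speed limit or range.

## Working session

There is one attempt and no reset: what is moved stays moved. The work goes in short steps, Python scripts to look and compute and a shell command to move; the robot and the scene stay as the last step left them, time stands still between calls to the robot, and variables do not carry over. Pictures are saved under pics/ and viewed, about 12 in all and at most 16, crops included, and the job is handed in when it is done.

```bash
ls; mkdir -p pics; python3 - <<'E'
from cell import robot, viewer
import cv2,numpy as np
s=robot.observe();print(s['time'],s['tool_pos'],s['tool_rot'],s['opening'],s['contact_force'])
for n in ("scene","side","wrist"):
    cv2.imwrite(f"pics/{n}0.png",viewer.read_camera(n)); m=viewer.camera_model(n);print(n,m)
E
```

```text
pics
0.0 [0.13529342 0.50712866 0.40405611] [-3.14010629e+00 -2.14049517e-04  2.88082934e+00] 0.09141308117684838 [ 0.14206822 -0.11872593  0.39202667]
scene {'fx': 525.6859539441897, 'fy': 525.6859539441897, 'cx': 315.6806088690111, 'cy': 239.2052801724005, 'pose': array([[ 0.8769075 , -0.33996442,  0.33979028,  0.98571466],
       [ 0.48049858,  0.6382916 , -0.60141911, -0.73257418],
       [-0.01242418,  0.69065768,  0.72307511,  0.92015617],
       [ 0.        ,  0.        ,  0.        ,  1.        ]])}
side {'fx': 478.68202970045957, 'fy': 478.68202970045957, 'cx': 321.67419923894454, 'cy': 239.63382501646512, 'pose': array([[-0.95294544,  0.20069842, -0.22718966,  0.30197917],
       [-0.30293952, -0.65786633,  0.68952124,  0.75228933],
       [-0.01107461,  0.72590085,  0.6877102 ,  0.79247927],
       [ 0.        ,  0.        ,  0.        ,  1.        ]])}
wrist {'fx': 415.4456470130175, 'fy': 415.4456470130175, 'cx': 320.6724547189528, 'cy': 239.52925390836748, 'mount': array([[-5.39000217e-05,  9.56238879e-01,  2.92587086e-01,
         8.03903183e-02],
       [ 9.99999966e-01, -2.36089541e-05,  2.61377974e-04,
         4.64528302e-04],
       [ 2.56847456e-04,  2.92587090e-01, -9.56238845e-01,
         2.06969981e-02],
       [ 0.00000000e+00,  0.00000000e+00,  0.00000000e+00,
         1.00000000e+00]])}
```

View pics/scene0.png

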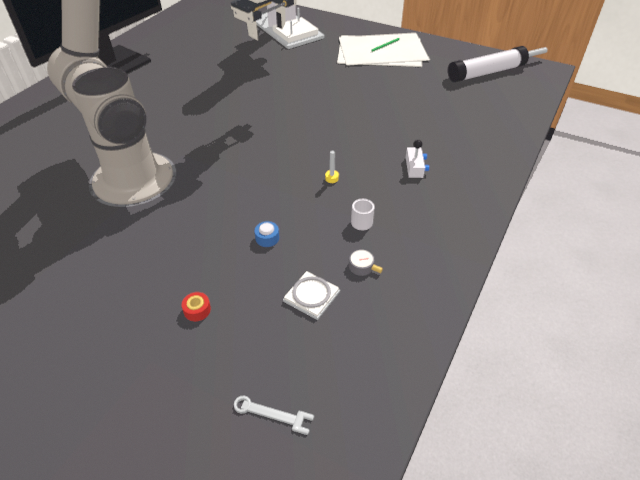

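View pics/side0.png

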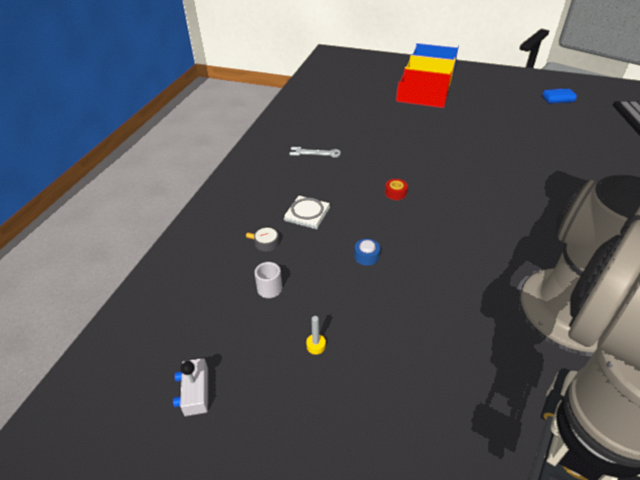

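The scene view shows: blue cap (267,232), red cap (196,305), barrel (363,214), piston (332,176), fixture (312,293), gauge (361,262), spanner (275,413), valve (417,162). The side view shows the same parts. I'll get first estimates by triangulating from these.

```bash
cat > h.py <<'E'
from cell import robot, viewer
import cv2,numpy as np
from scipy.spatial.transform import Rotation as R
def campose(n):
    m=viewer.camera_model(n)
    if n!='wrist': return m,m['pose']
    s=robot.observe();T=np.eye(4);T[:3,:3]=R.from_euler('xyz',s['tool_rot']).as_matrix();T[:3,3]=s['tool_pos']
    return m,T@m['mount']
def onz(m,P,u,v,z):
    d=P[:3,:3]@np.array([(u-m['cx'])/m['fx'],-(v-m['cy'])/m['fy'],-1]);c=P[:3,3]
    return (c+d*(z-c[2])/d[2])[:3]
def proj(m,P,p):
    q=np.linalg.inv(P)@np.append(p,1);return m['cx']-m['fx']*q[0]/q[2], m['cy']+m['fy']*q[1]/q[2]
def st():
    s=robot.observe();print(round(s['time'],2),np.round(s['tool_pos'],4),np.round(np.degrees(s['tool_rot']),2),round(s['opening'],4),np.round(s['contact_force'],1))
E
python3 - <<'E'
from h import *
pts=dict(blue=((267,228),(368,245),.038),red=((196,301),(397,184),.03),barrel=((363,206),(268,268),.056),pist=((332,177),(316,345),.018),rodtop=((332.5,152),(315,318),.092),fix=((312,292),(308,209),.018),gauge=((361,258),(266,234),.028))
for k,(a,b,z) in pts.items():
    print(k,*[np.round(onz(*campose(n),*p,z),3) for n,p in (('scene',a),('side',b))])
E
```

```text
blue [ 0.452 -0.021  0.038] [ 0.446 -0.018  0.038]
red [ 0.431 -0.269  0.03 ] [ 0.429 -0.273  0.03 ]
barrel [0.627 0.137 0.056] [0.627 0.13  0.056]
pist [0.49  0.24  0.018] [0.48  0.258 0.018]
rodtop [0.485 0.25  0.092] [0.482 0.251 0.092]
fix [ 0.631 -0.125  0.018] [ 0.625 -0.121  0.018]
gauge [0.685 0.006 0.028] [0.686 0.006 0.028]
```

```bash
python3 -m creep '[[[24,-33,3,0,0,0],[24,-33,3,0,0,0],[24,-33,3,0,0,0],[24,-33,3,0,0,0],[24,-33,3,0,0,0]]]' -1 20
python3 -m creep '[[[24,-33,3,0,0,0],[24,-33,3,0,0,0],[24,-33,3,0,0,0],[24,-33,3,0,0,0],[24,-33,3,0,0,0]]]'
python3 -m creep '[[[24,-33,3,0,0,0],[24,-33,3,0,0,0],[24,-33,3,0,0,0],[24,-33,3,0,0,0],[24,-33,3,0,0,0]]]'
python3 -m creep '[[[20,-20,0,0,0,0],[0,0,0,0,0,0]]]'
python3 - <<'E'
from h import *
st();m,P=campose('wrist')
cv2.imwrite('pics/w1.png',viewer.read_camera('wrist'));st();print(P.round(4).tolist())
np.savez('w1.npz',P=P)
E
```

```text
time: 0.57
tool_pos: [0.2536, 0.3411, 0.4166]
tool_rot: [-3.138, -0.003, 2.894]
contact_force: [2.0, -0.0, -0.2]
opening: 0.0916
time: 0.98
tool_pos: [0.3733, 0.1708, 0.4318]
tool_rot: [-3.138, -0.003, 2.896]
contact_force: [1.4, 0.2, 0.0]
opening: 0.0919
time: 1.4
tool_pos: [0.4928, 0.0006, 0.447]
tool_rot: [-3.139, -0.003, 2.894]
contact_force: [0.5, 0.6, -0.4]
opening: 0.0917
time: 1.57
tool_pos: [0.5165, -0.0265, 0.4465]
tool_rot: [-3.137, -0.001, 2.888]
contact_force: [-1.1, -0.0, 0.1]
opening: 0.0919
1.57 [ 0.5165 -0.0265  0.4465] [-1.7976e+02 -8.0000e-02  1.6546e+02] 0.0919 [-1.1 -0.   0.1]
1.62 [ 0.5153 -0.0252  0.4464] [-1.7979e+02 -1.7000e-01  1.6548e+02] 0.0919 [-0.3  0.6 -0.8]
[[0.2511, -0.9263, -0.2809, 0.4387], [0.968, 0.2389, 0.0772, -0.0059], [-0.0044, -0.2912, 0.9566, 0.4259], [0.0, 0.0, 0.0, 1.0]]
```

View pics/w1.png

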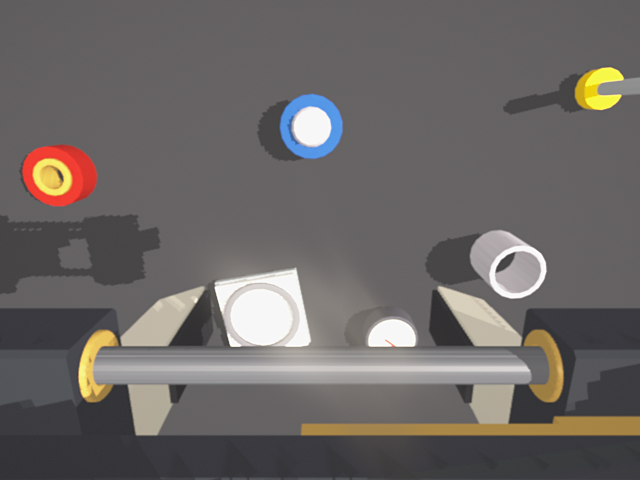

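Wrist view: blue cap at (311,126), red bush at (53,177), barrel's top ring at (515,266), fixture ring centre at (261,316), and piston disc at (600,86). I'll compute positions and overlay the modelled circles on an enlarged crop.

```bash
python3 - <<'E'
from h import *
m=viewer.camera_model('wrist');P=np.load('w1.npz')['P'];im=cv2.imread('pics/w1.png')
for k,u,v,z in (('blue',311,126,.038),('red',53,177,.03),('barrel',515,266,.056),('fix',261,316,.021),('pist',600,84,.018),('gauge',391,333,.028)):
    print(k,onz(m,P,u,v,z).round(4))
hsv=cv2.cvtColor(im,cv2.COLOR_BGR2HSV)
big=cv2.resize(im,None,fx=2,fy=2,interpolation=cv2.INTER_CUBIC)
def ring(c,r,col=(0,255,0),z=None):
    t=np.linspace(0,2*np.pi,60);p=np.array([proj(m,P,(c[0]+r*np.cos(a),c[1]+r*np.sin(a),c[2])) for a in t])
    cv2.polylines(big,[(p*2+.5).astype(int)],True,col,1)
b=onz(m,P,311,126,.038);ring(b,.015);ring([b[0],b[1],.03],.029)
b=onz(m,P,515,266,.056);ring(b,.027);ring([b[0],b[1],.0],.027);ring(b,.022)
b=onz(m,P,261,316,.021);ring(b,.042);ring(b,.034)
b=onz(m,P,53,177,.03);ring(b,.018);ring([b[0],b[1],.0],.029);ring([b[0],b[1],.028],.029)
cv2.imwrite('pics/w1o.png',np.hstack([big[180:720,0:240],big[180:720,400:740],big[180:720,900:1110]]))
E
```

```text
blue [ 0.4469 -0.0188  0.038 ]
red [ 0.4306 -0.2698  0.03  ]
barrel [0.6186 0.1358 0.056 ]
fix [ 0.6251 -0.1227  0.021 ]
pist [0.478  0.2471 0.018 ]
gauge [0.676  0.0087 0.028 ]
```

View pics/w1o.png

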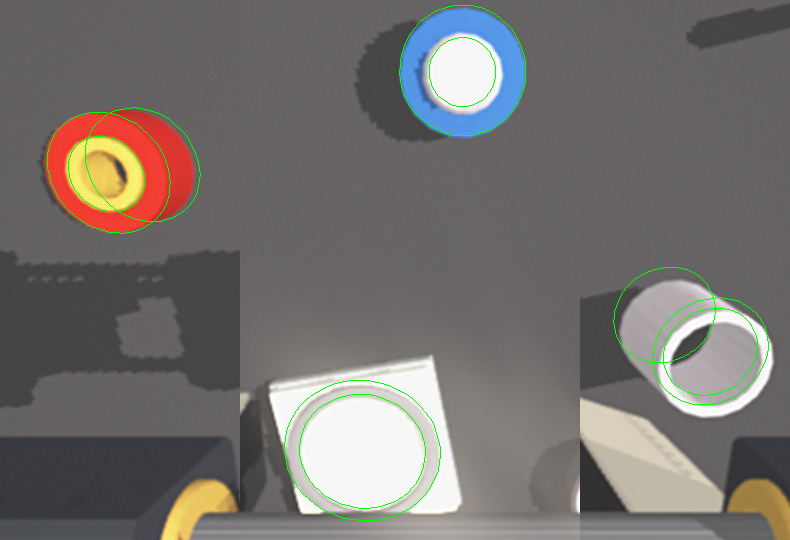

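```bash
python3 -m creep '[[[-17,1.5,-36,0,0,0],[-17,1.5,-36,0,0,0],[-17,1.5,-36,0,0,0],[-17,1.5,-36,0,0,0],[0,0,-36,0,0,0]]]'
python3 -m creep '[[[0,0,-38,0,0,0],[0,0,-20,0,0,0],[0,0,-10,0,0,0],[0,0,0,0,0,0],[0,0,0,0,0,0]]]'
```

```text
time: 2.03
tool_pos: [0.443, -0.0162, 0.2678]
tool_rot: [-3.14, 0.013, 2.889]
contact_force: [0.4, -0.1, -0.4]
opening: 0.0916
time: 2.45
tool_pos: [0.4347, -0.0104, 0.1921]
tool_rot: [-3.141, -0.002, 2.893]
contact_force: [1.2, 0.8, -0.1]
opening: 0.0919
```

```bash
python3 -m creep '[[[10,-7,-3,0,0,0],[2,-1.5,-1,0,0,0],[0,0,0,0,0,0],[0,0,0,0,0,0]]]'; python3 -c "
from h import *
st()"
```

```text
time: 2.78
tool_pos: [0.4491, -0.0189, 0.1911]
tool_rot: [-3.141, 0.004, 2.895]
contact_force: [0.1, -0.2, -1.0]
opening: 0.0916
2.78 [ 0.4491 -0.0189  0.1911] [-179.96    0.23  165.89] 0.0916 [ 0.1 -0.2 -1. ]
```

```bash
python3 -m creep '[[[-2,0,-2,0,0,0],[0,0,0,0,0,0],[0,0,0,0,0,0]]]'
python3 -m creep '[[[0,0,0,0,0,0],[0,0,0,0,0,0],[0,0,0,0,0,0],[0,0,0,0,0,0],[0,0,0,0,0,0]]]' 1 30
python3 -m creep '[[[0,0,0,0,0,0],[0,0,0,0,0,0]]]'
```

```text
time: 3.03
tool_pos: [0.4475, -0.0192, 0.1903]
tool_rot: [-3.141, 0.007, 2.895]
contact_force: [0.2, -0.3, -0.3]
opening: 0.0918
time: 3.45
tool_pos: [0.4471, -0.0191, 0.1905]
tool_rot: [-3.141, 0.007, 2.894]
contact_force: [-0.9, 0.2, 0.7]
opening: 0.0629
time: 3.62
tool_pos: [0.4471, -0.0191, 0.1905]
tool_rot: [-3.141, 0.007, 2.895]
contact_force: [-0.0, 0.0, -0.1]
opening: 0.0567
```

```bash
python3 -m creep '[[[0,0,15,0,0,0],[0,0,25,0,0,0],[0,0,15,0,0,0],[0,0,0,0,0,0]]]'
python3 -m creep '[[[15,-9,0,0,0,0],[30,-17.5,0,0,0,0],[35,-20.5,0,0,0,0],[35,-20.5,0,0,0,0],[30,-17.5,0,0,0,0]]]'
python3 -m creep '[[[15,-9,0,0,0,0],[0,0,0,0,0,0],[0,0,0,0,0,0]]]'
python3 -c "
from h import *
st()"
```

```text
time: 3.95
tool_pos: [0.446, -0.0189, 0.2454]
tool_rot: [-3.141, 0.0, 2.895]
contact_force: [1.3, 0.1, -3.2]
opening: 0.0563
time: 4.37
tool_pos: [0.5889, -0.1028, 0.2415]
tool_rot: [3.141, -0.012, 2.899]
contact_force: [0.6, -0.7, -1.6]
opening: 0.0562
time: 4.62
tool_pos: [0.6085, -0.1162, 0.2364]
tool_rot: [-3.141, -0.011, 2.896]
contact_force: [-0.3, 0.3, -2.8]
opening: 0.0563
4.62 [ 0.6085 -0.1162  0.2364] [-179.98   -0.63  165.92] 0.0563 [-0.3  0.3 -2.8]
```

```bash
python3 -m creep '[[[14,-6,0,-0.25,-1,0],[3,-1,0,0,0,0],[0,0,0,0,0,0],[0,0,0,0,0,0]]]'
python3 - <<'E'
from h import *
st();m,P=campose('wrist')
im=viewer.read_camera('wrist');np.savez('w2.npz',P=P);st()
def ring(c,r,col=(0,255,0)):
    t=np.linspace(0,2*np.pi,60);p=np.array([proj(m,P,(c[0]+r*np.cos(a),c[1]+r*np.sin(a),c[2])) for a in t])
    cv2.polylines(im,[(p*8+.5).astype(int)],True,col,1,cv2.LINE_AA,3)
f=(.6251,-.1227)
ring((*f,.021),.042);ring((*f,.021),.034);s=robot.observe()['tool_pos']
ring((s[0],s[1],s[2]-.1905+.038),.015,(0,0,255));ring((s[0],s[1],s[2]-.1905+.03),.029,(0,0,255))
cv2.imwrite('pics/w2.png',im)
E
```

```text
time: 4.95
tool_pos: [0.622, -0.121, 0.2318]
tool_rot: [3.141, -0.004, 2.897]
contact_force: [-0.0, -0.2, -2.2]
opening: 0.0562
4.95 [ 0.622  -0.121   0.2318] [179.96  -0.22 165.96] 0.0562 [-0.  -0.2 -2.2]
5.0 [ 0.6218 -0.1208  0.2318] [179.95  -0.26 165.97] 0.0563 [-1.   0.4 -2.5]
```

View pics/w2.png

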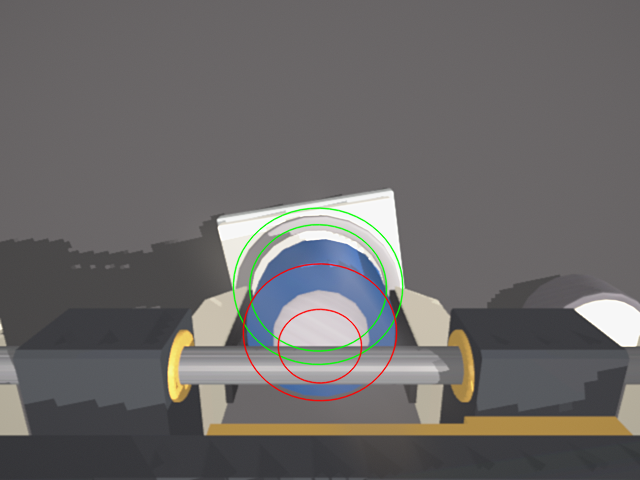

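Cap is held over the fixture. The rim's outer top edge is at y≈217, against 208 predicted. The cap's near lower edge is at y≈239 and the spigot's top edge at y≈291. I'll compare these edges with predictions to separate the fixture's offset from the cap's.

```bash
python3 - <<'E'
from h import *
m=viewer.camera_model('wrist');P=np.load('w2.npz')['P'];s=np.array([.622,-.121,.2318]);dz=s[2]-.1905
def ext(c,r):
    t=np.linspace(0,2*np.pi,90);p=np.array([proj(m,P,(c[0]+r*np.cos(a),c[1]+r*np.sin(a),c[2])) for a in t]);return p.min(0).round(1),p.max(0).round(1)
for n,x,y,z,r in (('rimout',.6251,-.1227,.021,.042),('rimin',.6251,-.1227,.021,.034),('rim floor',.6251,-.1227,.016,.034),('cap bottom',s[0],s[1],dz,.029),('shoulder',s[0],s[1],dz+.03,.029),('spig30',s[0],s[1],dz+.038,.015),('spig36 base',s[0],s[1],dz+.03,.018),('spig36 top',s[0],s[1],dz+.035,.018)): print(n,*ext((x,y,z),r))
im=viewer.read_camera('wrist');cv2.imwrite('pics/w2c.png',cv2.resize(im[180:350,210:420],None,fx=3.5,fy=3.5,interpolation=cv2.INTER_CUBIC))
E
```

```text
rimout [233.  207.6] [402.2 363.9]
rimin [249.2 224.2] [386.  350.5]
rim floor [250.8 221.6] [384.5 345.4]
cap bottom [254.5 239.8] [384.  358.3]
shoulder [242.5 264. ] [395.7 400.6]
spig30 [277.4 309.5] [360.6 383. ]
spig36 base [271.6 292.2] [366.6 376.9]
spig36 top [270. 298.] [368.  384.8]
```

View pics/w2c.png

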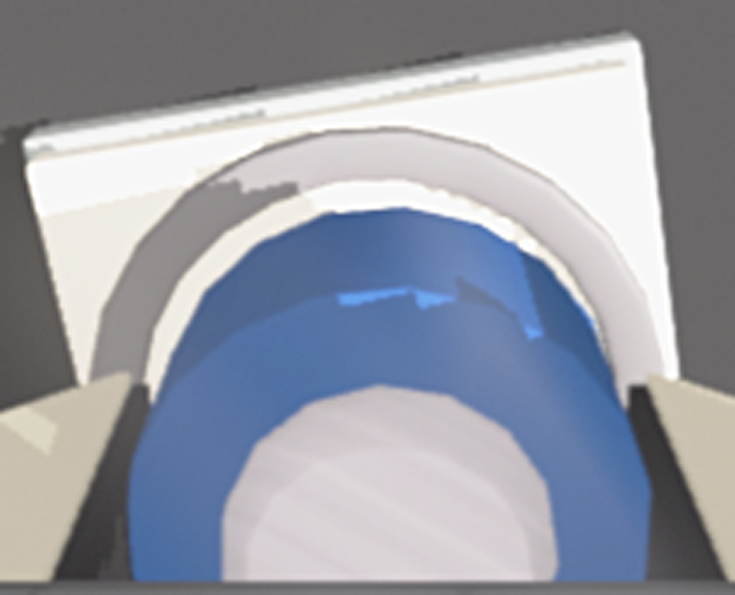

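```bash
python3 -m creep '[[[6,-2.5,0,0,0,0],[1.5,-0.5,-2,0,0,0],[0,0,0,0,0,0],[0,0,0,0,0,0]]]'
python3 -c "
from h import *
st();m,P=campose('wrist')
for z,r in ((.021,.042),(.021,.034)):
  print([proj(m,P,(.629+r*np.cos(a),-.1237+r*np.sin(a),z))[1].round(1) for a in (2.7,2.9,3.1)])
cv2.imwrite('pics/w3.png',cv2.resize(viewer.read_camera('wrist')[180:350,210:420],None,fx=3.5,fy=3.5,interpolation=cv2.INTER_CUBIC))"
```

```text
time: 5.38
tool_pos: [0.6293, -0.1232, 0.2307]
tool_rot: [3.141, -0.004, 2.898]
contact_force: [-0.2, -0.7, -1.7]
opening: 0.0566
5.38 [ 0.6293 -0.1232  0.2307] [179.96  -0.22 166.02] 0.0566 [-0.2 -0.7 -1.7]
[np.float64(202.2), np.float64(200.5), np.float64(202.3)]
[np.float64(218.6), np.float64(217.3), np.float64(218.7)]
```

View pics/w3.png

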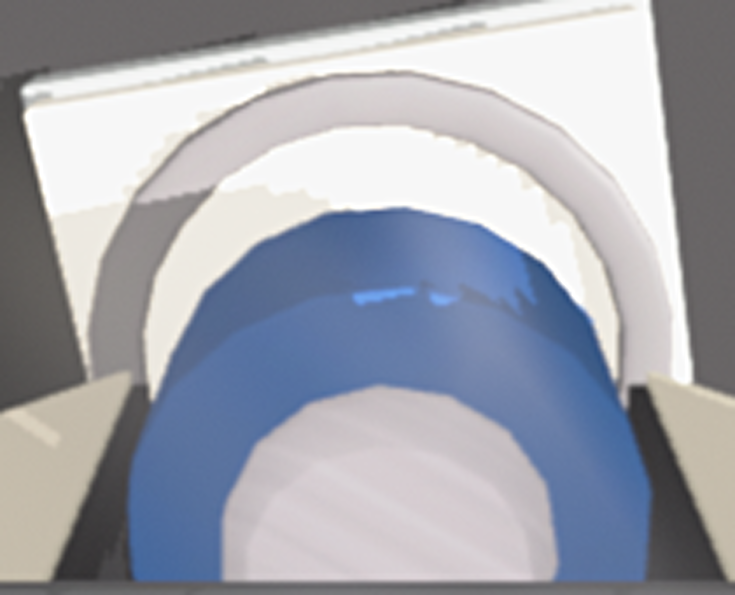

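The rim edges now agree with the model (200.6 and 216 px), and the cap is centred on the recess to within about 1 mm. Lowering.

```bash
python3 -m creep '[[[0,0,-10,0,0,0],[0,0,-8,0,0,0],[0,0,-3,0,0,0],[0,0,0,0,0,0],[0,0,0,0,0,0]]]'; python3 -c "
from h import *
st()"
```

```text
time: 5.85
tool_pos: [0.6288, -0.1231, 0.2066]
tool_rot: [3.141, -0.006, 2.898]
contact_force: [-1.3, 0.4, 2.6]
opening: 0.0563
5.85 [ 0.6288 -0.1231  0.2066] [179.95  -0.32 166.02] 0.0563 [-1.3  0.4  2.6]
```

```bash
python3 -m creep '[[[0,0,0,0,0,0],[0,0,0,0,0,0],[0,0,0,0,0,0],[0,0,0,0,0,0],[0,0,0,0,0,0]]]' -1; python3 -m creep '[[[0,0,10,0,0,0],[0,0,30,0,0,0],[0,0,38,0,0,0],[0,0,38,0,0,0],[0,20,28,0,0,0]]]'
python3 -m creep '[[[0,40,3,0,0,0],[0,40,3,0,0,0],[0,40,3,0,0,0],[0,40,3,0,0,0],[-2,40,3,0,0,0]]]'
python3 -m creep '[[[-2,25,0,0,0,0],[0,0,0,0,0,0],[0,0,0,0,0,0],[0,0,0,0,0,0]]]'
python3 - <<'E'
from h import *
st();m,P=campose('wrist');im=viewer.read_camera('wrist');np.savez('w4.npz',P=P);st()
cv2.imwrite('pics/w4.png',im)
E
```

```text
time: 6.27
tool_pos: [0.6294, -0.1233, 0.2083]
tool_rot: [3.141, -0.002, 2.897]
contact_force: [0.1, -0.3, 0.2]
opening: 0.085
time: 6.68
tool_pos: [0.6266, -0.1051, 0.3524]
tool_rot: [3.141, -0.017, 2.894]
contact_force: [1.8, -0.2, 1.0]
opening: 0.0921
time: 7.1
tool_pos: [0.6242, 0.0956, 0.3841]
tool_rot: [3.14, 0.007, 2.883]
contact_force: [0.3, 0.9, -0.7]
opening: 0.0915
time: 7.43
tool_pos: [0.6198, 0.1308, 0.3896]
tool_rot: [3.136, 0.013, 2.893]
contact_force: [0.1, -0.2, -0.7]
opening: 0.0917
7.43 [0.6198 0.1308 0.3896] [179.67   0.73 165.78] 0.0917 [ 0.1 -0.2 -0.7]
7.48 [0.6199 0.1303 0.3896] [179.67   0.74 165.73] 0.092 [ 0.1 -0.2  0.9]
```

View pics/w4.png

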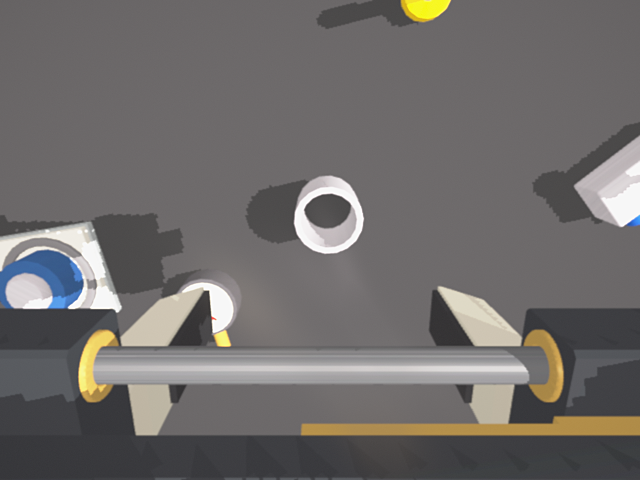

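The barrel's top ring is centred at about (328.5,220), and its outer bottom edge reaches y=254. The blue cap sits in the recess at left.

```bash
python3 - <<'E'
from h import *
m=viewer.camera_model('wrist');P=np.load('w4.npz')['P']
c=onz(m,P,328.5,220,.056);print(c.round(4))
for r,z in ((.027,.056),(.022,.056),(.027,0)):
    t=np.linspace(0,2*np.pi,90);p=np.array([proj(m,P,(c[0]+r*np.cos(a),c[1]+r*np.sin(a),z)) for a in t]);print(r,z,p.min(0).round(1),p.max(0).round(1))
im=cv2.imread('pics/w4.png',0)
print('col328',im[165:262,328].tolist());print('row220',im[220,285:372].tolist())
E
```

```text
[0.6255 0.138  0.056 ]
0.027 0.056 [293.7 185.5] [363.3 252.8]
0.022 0.056 [300.2 192. ] [356.8 246.8]
0.027 0 [297.2 174.1] [356.9 232.5]
col328 [108, 108, 107, 107, 107, 109, 108, 107, 106, 103, 135, 200, 212, 208, 209, 209, 210, 209, 210, 210, 208, 211, 242, 249, 248, 247, 249, 255, 218, 99, 70, 75, 76, 76, 77, 78, 78, 78, 79, 78, 79, 79, 78, 79, 79, 80, 81, 81, 82, 82, 81, 82, 83, 83, 84, 83, 85, 84, 85, 85, 84, 82, 96, 147, 187, 193, 191, 190, 191, 190, 189, 189, 190, 189, 189, 188, 187, 187, 187, 192, 200, 204, 234, 250, 248, 247, 249, 255, 193, 109, 112, 114, 115, 115, 114, 114, 115]
row220 [77, 77, 76, 76, 77, 76, 76, 71, 96, 196, 254, 249, 247, 247, 247, 247, 244, 242, 243, 243, 244, 244, 226, 169, 112, 80, 74, 79, 80, 81, 81, 81, 82, 83, 82, 84, 83, 85, 84, 84, 84, 84, 84, 83, 85, 84, 83, 83, 83, 82, 82, 80, 79, 79, 79, 78, 78, 74, 75, 104, 148, 176, 184, 185, 183, 180, 178, 177, 175, 172, 167, 202, 247, 248, 247, 248, 250, 255, 194, 111, 104, 107, 107, 109, 107, 108, 107]
```

```bash
python3 -m creep '[[[3,4,-25,0.2,0.7,0],[3,4,-35,0,0,0],[0,0,-35,0,0,0],[0,0,-20,0,0,0],[0,0,0,0,0,0]]]'; python3 -m creep '[[[0,0,0,0,0,0],[0,0,0,0,0,0]]]';python3 -c "
from h import *
st()"
```

```text
time: 7.9
tool_pos: [0.6272, 0.13, 0.2747]
tool_rot: [3.134, 0.009, 2.883]
contact_force: [-1.4, -1.2, -0.4]
opening: 0.0917
time: 8.07
tool_pos: [0.6278, 0.1273, 0.2747]
tool_rot: [3.135, 0.007, 2.879]
contact_force: [-0.8, 0.5, -0.3]
opening: 0.092
8.07 [0.6278 0.1273 0.2747] [179.65   0.38 164.96] 0.092 [-0.8  0.5 -0.3]
```

```bash
python3 -m creep '[[[-2,10,-20,0,0,0],[0,1,-30,0,0,0],[0,0,-18,0,0,0],[0,0,-4,0,0,0],[0,0,0,0,0,0]]]'; python3 -m creep '[[[0,0,0,0,0,0],[0,0,0,0,0,0]]]';python3 -c "
from h import *
st()"
```

```text
time: 8.48
tool_pos: [0.63, 0.1356, 0.212]
tool_rot: [3.129, 0.025, 2.875]
contact_force: [-0.4, -0.0, -0.1]
opening: 0.0919
time: 8.65
tool_pos: [0.6311, 0.1351, 0.2155]
tool_rot: [3.128, 0.029, 2.874]
contact_force: [-0.6, 0.3, 0.8]
opening: 0.0918
8.65 [0.6311 0.1351 0.2155] [179.2    1.68 164.66] 0.0918 [-0.6  0.3  0.8]
```

```bash
cat >> h.py <<'E'
def need(x,y,z,yaw=166):
    st();s=robot.observe();d=R.from_euler('xyz',[180,0,yaw],degrees=True)*R.from_euler('xyz',s['tool_rot']).inv()
    print('need mm',((np.array([x,y,z])-s['tool_pos'])*1000).round(1),'deg',np.degrees(d.as_rotvec()).round(2))
E
python3 -c "
from h import *
need(.626,.138,.198)"
```

```text
8.65 [0.6311 0.1351 0.2155] [179.2    1.68 164.66] 0.0918 [-0.6  0.3  0.8]
need mm [ -5.1   2.9 -17.5] deg [-0.35  1.83  1.33]
```

```bash
python3 -m creep '[[[-3,2,-8,-0.3,1.6,1.3],[-2,1,-7,0,0.2,0],[0,0,0,0,0,0],[0,0,0,0,0,0]]]'; python3 -c "
from h import *
need(.626,.138,.198)"
```

```text
time: 8.98
tool_pos: [0.6268, 0.1383, 0.2036]
tool_rot: [3.14, 0.004, 2.899]
contact_force: [-0.4, 0.4, 0.4]
opening: 0.0918
8.98 [0.6268 0.1383 0.2036] [179.89   0.22 166.1 ] 0.0918 [-0.4  0.4  0.4]
need mm [-0.8 -0.3 -5.6] deg [-0.05  0.24 -0.1 ]
```

```bash
python3 -m creep '[[[-0.5,0,-5,0,0.2,0],[0,0,0,0,0,0],[0,0,0,0,0,0]]]';python3 -m creep '[[[0,0,0,0,0,0],[0,0,0,0,0,0],[0,0,0,0,0,0],[0,0,0,0,0,0],[0,0,0,0,0,0]]]' 1 30
python3 -m creep '[[[0,0,0,0,0,0],[0,0,0,0,0,0],[0,0,0,0,0,0]]]';python3 -c "
from h import *
need(.626,.138,.198)"
```

```text
time: 9.23
tool_pos: [0.6263, 0.1385, 0.1982]
tool_rot: [3.141, 0.0, 2.899]
contact_force: [-0.3, 0.3, 0.6]
opening: 0.0921
time: 9.65
tool_pos: [0.6263, 0.1384, 0.1981]
tool_rot: [3.141, 0.0, 2.899]
contact_force: [0.0, 0.4, -0.9]
opening: 0.0629
time: 9.9
tool_pos: [0.6264, 0.1383, 0.1982]
tool_rot: [3.141, 0.0, 2.899]
contact_force: [0.6, -0.4, -0.6]
opening: 0.054
9.9 [0.6264 0.1383 0.1982] [1.7994e+02 2.0000e-02 1.6611e+02] 0.054 [ 0.6 -0.4 -0.6]
need mm [-0.4 -0.3 -0.2] deg [-0.05  0.04 -0.11]
```

```bash
python3 -m creep '[[[0,0,15,0,0,0],[0,0,30,0,0,0],[0,0,35,0,0,0],[0,0,18,0,0,0],[0,-20,0,0,0,0]]]'
python3 -m creep '[[[0,-37,0,0,0,0],[0,-37,0,0,0,0],[0,-37,0,0,0,0],[0,-37,0,0,0,0],[0,-37,0,0,0,0]]]'
python3 -m creep '[[[0,-25,0,0,0,0],[0,-12,0,0,0,0],[0,0,0,0,0,0],[0,0,0,0,0,0],[0,0,0,0,0,0]]]'
python3 -c "
from h import *
need(.629,-.1235,.275)"
```

```text
time: 10.32
tool_pos: [0.6243, 0.1206, 0.2963]
tool_rot: [-3.141, -0.008, 2.902]
contact_force: [0.6, 0.3, -1.1]
opening: 0.0535
time: 10.73
tool_pos: [0.6232, -0.0651, 0.299]
tool_rot: [3.14, -0.004, 2.913]
contact_force: [0.9, 0.2, -2.1]
opening: 0.0537
time: 11.15
tool_pos: [0.6221, -0.1104, 0.298]
tool_rot: [3.14, -0.005, 2.904]
contact_force: [-0.1, 0.2, -1.4]
opening: 0.0537
11.15 [ 0.6221 -0.1104  0.298 ] [179.94  -0.31 166.38] 0.0537 [-0.1  0.2 -1.4]
need mm [  6.9 -13.1 -23. ] deg [-0.13 -0.28 -0.38]
```

```bash
python3 -m creep '[[[7,-13,-10,-0.1,-0.3,-0.4],[0,0,-10,0,0,0],[0,0,0,0,0,0],[0,0,0,0,0,0],[0,0,0,0,0,0]]]'
python3 - <<'E'
from h import *
need(.629,-.1235,.2442);m,P=campose('wrist');im=viewer.read_camera('wrist');s=robot.observe()['tool_pos']
def ring(c,r,col):
    t=np.linspace(0,2*np.pi,60);p=np.array([proj(m,P,(c[0]+r*np.cos(a),c[1]+r*np.sin(a),c[2])) for a in t])
    cv2.polylines(im,[(p*8+.5).astype(int)],True,col,1,cv2.LINE_AA,3)
ring((.629,-.1235,.021),.042,(0,255,0));ring((.629,-.1235,.046),.029,(0,255,0))
ring((s[0],s[1],s[2]-.1982+.056),.027,(0,0,255));ring((s[0],s[1],s[2]-.1982),.027,(0,0,255))
cv2.imwrite('pics/w5.png',cv2.resize(im[180:400,190:450],None,fx=2.5,fy=2.5))
E
```

```text
time: 11.57
tool_pos: [0.6303, -0.1179, 0.2753]
tool_rot: [3.139, -0.002, 2.904]
contact_force: [0.2, 0.1, -1.2]
opening: 0.0538
11.57 [ 0.6303 -0.1179  0.2753] [ 1.7988e+02 -1.0000e-01  1.6637e+02] 0.0538 [ 0.2  0.1 -1.2]
need mm [ -1.3  -5.6 -31.1] deg [-0.14 -0.07 -0.37]
```

View pics/w5.png

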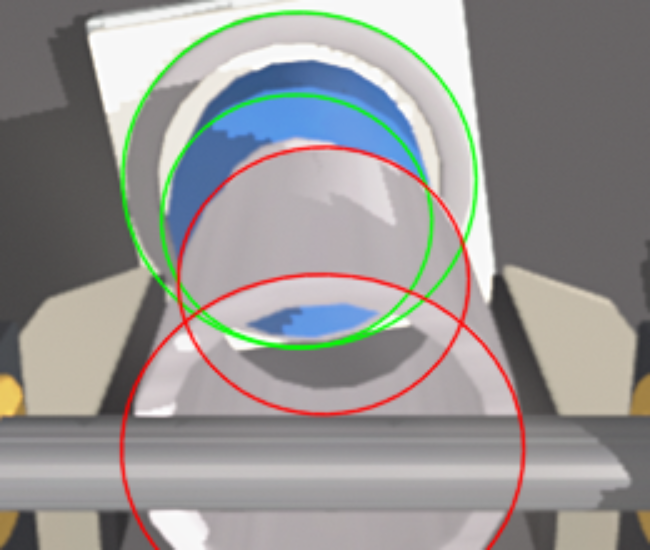

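Fixture ring and barrel rings match the model. The blue shoulder's top edge is about 7 crop px higher than predicted, which puts the cap near (0.628,-0.123). The play is 4 mm, so I'll align to that.

```bash
python3 -m creep '[[[-2,-5.5,0,-0.1,-0.1,-0.4],[0,0,0,0,0,0],[0,0,0,0,0,0]]]'
python3 -c "
from h import *
need(.628,-.1233,.2442)"
```

```text
time: 11.87
tool_pos: [0.6282, -0.123, 0.2761]
tool_rot: [3.141, 0.002, 2.897]
contact_force: [-0.2, 0.8, -1.0]
opening: 0.0532
11.87 [ 0.6282 -0.123   0.2761] [1.7996e+02 1.0000e-01 1.6600e+02] 0.0532 [-0.2  0.8 -1. ]
need mm [ -0.2  -0.3 -31.9] deg [-0.02  0.11 -0.  ]
```

```bash
python3 -m creep '[[[0,0,-12,0,0,0],[0,0,-8,0,0,0],[0,0,-5,0,0,0],[0,0,0,0,0,0]]]'
python3 -m creep '[[[0,0,-3,0,0,0],[0,0,0,0,0,0],[0,0,0,0,0,0]]]'
python3 -c "
from h import *
need(.628,-.1233,.2442)"
```

```text
time: 12.2
tool_pos: [0.6279, -0.1233, 0.2491]
tool_rot: [3.141, 0.003, 2.897]
contact_force: [-0.9, -0.3, -1.7]
opening: 0.0535
time: 12.45
tool_pos: [0.6278, -0.1233, 0.2447]
tool_rot: [3.141, 0.001, 2.897]
contact_force: [1.1, -1.4, -0.7]
opening: 0.0536
12.45 [ 0.6278 -0.1233  0.2447] [1.7995e+02 6.0000e-02 1.6596e+02] 0.0536 [ 1.1 -1.4 -0.7]
need mm [ 0.2 -0.  -0.5] deg [-0.03  0.07  0.04]
```

```bash
python3 -m creep '[[[0,0,-1,0,0,0],[0,0,0,0,0,0],[0,0,0,0,0,0]]]'
python3 -m creep '[[[0,0,0,0,0,0],[0,0,0,0,0,0],[0,0,0,0,0,0],[0,0,0,0,0,0],[0,0,0,0,0,0]]]' -1
python3 -m creep '[[[0,0,10,0,0,0],[0,0,30,0,0,0],[0,0,38,0,0,0],[0,0,38,0,0,0],[-10,25,25,0,0,0]]]'
python3 -m creep '[[[-15,38,0,0,0,0],[-15,38,0,0,0,0],[-15,38,0,0,0,0],[-15,38,0,0,0,0],[-15,38,0,0,0,0]]]'
python3 -m creep '[[[-15,38,0,0,0,0],[-12,30,0,0,0,0],[0,0,0,0,0,0],[0,0,0,0,0,0],[0,0,0,0,0,0]]]'
python3 -c "
from h import *
need(.48,.248,.38)"
```

```text
time: 12.7
tool_pos: [0.6281, -0.1233, 0.2448]
tool_rot: [3.141, 0.003, 2.897]
contact_force: [-0.4, -0.2, -1.3]
opening: 0.0537
time: 13.12
tool_pos: [0.6285, -0.1234, 0.246]
tool_rot: [3.141, 0.006, 2.897]
contact_force: [-0.9, -0.3, -0.2]
opening: 0.0823
time: 13.53
tool_pos: [0.6168, -0.1008, 0.3864]
tool_rot: [3.141, -0.008, 2.893]
contact_force: [0.3, 1.2, 1.1]
opening: 0.0916
time: 13.95
tool_pos: [0.5395, 0.0901, 0.4002]
tool_rot: [3.14, 0.015, 2.883]
contact_force: [0.9, -0.8, 0.6]
opening: 0.0918
time: 14.37
tool_pos: [0.5067, 0.1669, 0.4057]
tool_rot: [3.135, 0.019, 2.893]
contact_force: [0.2, -0.6, -0.5]
opening: 0.092
14.37 [0.5067 0.1669 0.4057] [179.65   1.1  165.74] 0.092 [ 0.2 -0.6 -0.5]
need mm [-26.7  81.1 -25.7] deg [-0.07  1.16  0.26]
```

```bash
python3 -m creep '[[[-9,27,0,0,1.1,0.3],[-9,27,0,0,0,0],[-9,27,0,0,0,0],[0,0,0,0,0,0],[0,0,0,0,0,0]]]'
python3 -m creep '[[[0,0,0,0,0.5,0],[0,0,0,0,0,0]]]'
python3 - <<'E'
from h import *
need(.48,.248,.38);m,P=campose('wrist');im=viewer.read_camera('wrist');np.savez('w6.npz',P=P);sc=viewer.read_camera('scene')
cv2.imwrite('pics/w6.png',np.hstack([cv2.resize(im[60:320,170:470],None,fx=1.333,fy=1.333),cv2.resize(sc[180:330,260:434],(400,346))]))
E
```

```text
time: 14.78
tool_pos: [0.4827, 0.2443, 0.4071]
tool_rot: [3.141, 0.003, 2.888]
contact_force: [-0.1, 0.1, -0.3]
opening: 0.0917
time: 14.95
tool_pos: [0.484, 0.2422, 0.4072]
tool_rot: [-3.139, -0.006, 2.886]
contact_force: [0.3, 0.1, 0.0]
opening: 0.0916
14.95 [0.484  0.2422 0.4072] [-179.88   -0.32  165.34] 0.0916 [0.3 0.1 0. ]
need mm [ -4.    5.8 -27.2] deg [ 0.04 -0.34  0.66]Traceback (most recent call last):
  File "<stdin>", line 3, in <module>
    return _nx.concatenate(arrs, 1, dtype=dtype, casting=casting)
           ~~~~~~~~~~~~~~~^^^^^^^^^^^^^^^^^^^^^^^^^^^^^^^^^^^^^^^
ValueError: all the input array dimensions except for the concatenation axis must match exactly, but along dimension 0, the array at index 0 has size 347 and the array at index 1 has size 346
```

```bash
python3 - <<'E'
from h import *
need(.48,.248,.38);m,P=campose('wrist');im=viewer.read_camera('wrist');np.savez('w6.npz',P=P);sc=viewer.read_camera('scene')
cv2.imwrite('pics/w6.png',np.hstack([cv2.resize(im[60:320,170:470],(400,346)),cv2.resize(sc[180:330,260:434],(400,346))]))
E
```

```text
15.05 [0.4839 0.2422 0.4072] [-179.89   -0.28  165.31] 0.0917 [-0.2  0.  -0.8]
need mm [ -3.9   5.8 -27.2] deg [ 0.04 -0.3   0.69]
```

View pics/w6.png

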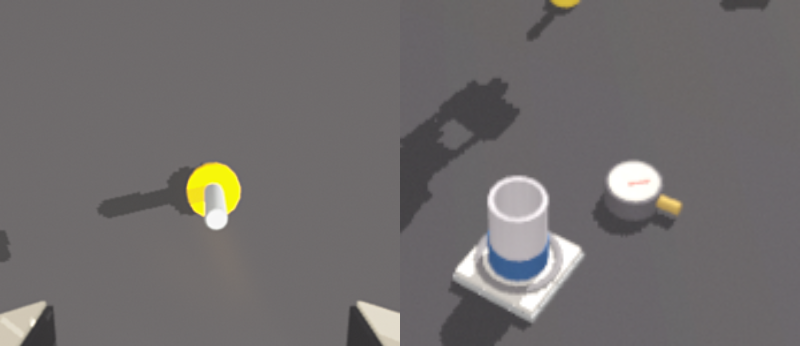

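The barrel stands squarely on the blue cap. Rod tip is at about (333,225) and the disc's top centre at about (330.5,200.5) in the wrist view.

```bash
python3 - <<'E'
from h import *
m=viewer.camera_model('wrist');P=np.load('w6.npz')['P']
print(onz(m,P,332.75,225.3,.092),onz(m,P,330.5,200.5,.018))
E
```

```text
[0.48347288 0.25128024 0.092     ] [0.47994536 0.25204007 0.018     ]
```

```bash
python3 -m creep '[[[-1,5,-25,0,-0.3,0.7],[-1,5,-35,0,0,0],[0,0,-35,0,0,0],[0,0,-18,0,0,0],[0,0,0,0,0,0]]]'; python3 -m creep '[[[0,0,0,0,0,0],[0,0,0,0,0,0]]]'; python3 -c "
from h import *
need(.482,.2515,.232)"
```

```text
time: 15.57
tool_pos: [0.4825, 0.2507, 0.2933]
tool_rot: [3.137, 0.008, 2.895]
contact_force: [-0.0, -0.5, 0.1]
opening: 0.092
time: 15.73
tool_pos: [0.4828, 0.2503, 0.2935]
tool_rot: [3.138, 0.007, 2.894]
contact_force: [0.6, -0.1, -0.7]
opening: 0.0919
15.73 [0.4828 0.2503 0.2935] [179.81   0.39 165.83] 0.0919 [ 0.6 -0.1 -0.7]
need mm [ -0.8   1.2 -61.5] deg [-0.09  0.42  0.17]
```

```bash
python3 -m creep '[[[0,1,-20,0,0.4,0.2],[0,0,-25,0,0,0],[0,0,-10,0,0,0],[0,0,0,0,0,0],[0,0,0,0,0,0]]]'; python3 -c "
from h import *
need(.482,.2515,.232)"
```

```text
time: 16.15
tool_pos: [0.4862, 0.2518, 0.2457]
tool_rot: [3.131, 0.013, 2.897]
contact_force: [0.2, -0.5, 0.0]
opening: 0.092
16.15 [0.4862 0.2518 0.2457] [179.41   0.75 165.99] 0.092 [ 0.2 -0.5  0. ]
need mm [ -4.2  -0.3 -13.7] deg [-0.39  0.87  0.01]
```

```bash
python3 -m creep '[[[-4,0,-7,-0.4,0.9,0],[0,0,-5,0,0,0],[0,0,0,0,0,0],[0,0,0,0,0,0]]]'; python3 -c "
from h import *
need(.482,.2515,.232)"
```

```text
time: 16.48
tool_pos: [0.483, 0.2522, 0.2369]
tool_rot: [3.139, 0.004, 2.897]
contact_force: [0.3, 0.5, -0.2]
opening: 0.0917
16.48 [0.483  0.2522 0.2369] [179.87   0.22 165.99] 0.0917 [ 0.3  0.5 -0.2]
need mm [-1.  -0.7 -4.9] deg [-0.08  0.24  0.01]
```

```bash
python3 -m creep '[[[-1,-0.7,-4.5,-0.1,0.2,0],[0,0,0,0,0,0],[0,0,0,0,0,0]]]'
python3 -m creep '[[[0,0,0,0,0,0],[0,0,0,0,0,0],[0,0,0,0,0,0],[0,0,0,0,0,0],[0,0,0,0,0,0]]]' 1 25
python3 -m creep '[[[0,0,0,0,0,0],[0,0,0,0,0,0],[0,0,0,0,0,0],[0,0,0,0,0,0],[0,0,0,0,0,0]]]'
python3 -m creep '[[[0,0,0,0,0,0],[0,0,0,0,0,0],[0,0,0,0,0,0],[0,0,0,0,0,0],[0,0,0,0,0,0]]]'; python3 -c "
from h import *
need(.482,.2515,.232)"
```

```text
time: 16.73
tool_pos: [0.4821, 0.2516, 0.2328]
tool_rot: [3.141, 0.002, 2.897]
contact_force: [-0.5, -0.3, 0.5]
opening: 0.0919
time: 17.15
tool_pos: [0.4822, 0.2516, 0.233]
tool_rot: [3.141, 0.002, 2.897]
contact_force: [-0.5, -0.4, 0.1]
opening: 0.0631
time: 17.57
tool_pos: [0.4822, 0.2516, 0.2331]
tool_rot: [3.141, 0.002, 2.897]
contact_force: [-0.1, 0.4, 0.2]
opening: 0.0298
time: 17.98
tool_pos: [0.4822, 0.2515, 0.2329]
tool_rot: [3.141, 0.002, 2.897]
contact_force: [-0.9, 0.3, 0.0]
opening: 0.0124
17.98 [0.4822 0.2515 0.2329] [1.7998e+02 1.1000e-01 1.6600e+02] 0.0124 [-0.9  0.3  0. ]
need mm [-0.2 -0.  -0.9] deg [0.   0.11 0.  ]
```

```bash
python3 -m creep '[[[0,0,15,0,0,0],[0,0,30,0,0,0],[0,0,38,0,0,0],[0,0,35,0,0,0],[8,-20,20,0,0,0]]]'
python3 -m creep '[[[14,-36,0,0,0,0],[14,-36,0,0,0,0],[14,-36,0,0,0,0],[14,-36,0,0,0,0],[14,-36,0,0,0,0]]]'
python3 -m creep '[[[14,-36,0,0,0,0],[14,-36,0,0,0,0],[12,-30,0,0,0,0],[0,0,0,0,0,0],[0,0,0,0,0,0]]]'
python3 -c "
from h import *
need(.628,-.1233,.355)"
```

```text
time: 18.4
tool_pos: [0.4864, 0.2323, 0.3688]
tool_rot: [-3.133, -0.014, 2.9]
contact_force: [0.7, -0.4, -2.2]
opening: 0.0123
time: 18.82
tool_pos: [0.5566, 0.0502, 0.3763]
tool_rot: [-3.14, -0.003, 2.91]
contact_force: [0.6, 0.9, -2.9]
opening: 0.0125
time: 19.23
tool_pos: [0.5988, -0.0652, 0.3744]
tool_rot: [-3.138, -0.004, 2.902]
contact_force: [-0.6, -0.2, -1.1]
opening: 0.0122
19.23 [ 0.5988 -0.0652  0.3744] [-179.82   -0.21  166.28] 0.0122 [-0.6 -0.2 -1.1]
need mm [ 29.2 -58.1 -19.4] deg [ 0.13 -0.25 -0.28]
```

```bash
python3 -m creep '[[[15,-30,0,0.1,-0.2,-0.3],[10,-20,-4,0,0,0],[2,-4,-4,0,0,0],[0,0,0,0,0,0],[0,0,0,0,0,0]]]'
python3 -m creep '[[[0,0,0,0,0,0],[0,0,0,0,0,0]]]'
python3 -c "
from h import *
need(.628,-.1233,.355)"
```

```text
time: 19.65
tool_pos: [0.6253, -0.1169, 0.3644]
tool_rot: [3.14, -0.006, 2.899]
contact_force: [0.2, -0.1, -1.6]
opening: 0.0125
time: 19.82
tool_pos: [0.6246, -0.114, 0.3643]
tool_rot: [3.14, -0.008, 2.902]
contact_force: [-1.2, -0.5, -1.1]
opening: 0.0125
19.82 [ 0.6246 -0.114   0.3643] [179.88  -0.46 166.26] 0.0125 [-1.2 -0.5 -1.1]
need mm [ 3.4 -9.3 -9.3] deg [-0.22 -0.41 -0.26]
```

```bash
python3 -m creep '[[[4,-9,-6,-0.2,-0.4,-0.2],[0,0,-3,0,0,0],[0,0,0,0,0,0],[0,0,0,0,0,0]]]'
python3 -c "
from h import *
need(.628,-.1233,.355)
m,P=campose('wrist');im=viewer.read_camera('wrist');s=robot.observe()['tool_pos']
def ring(c,r,col):
    t=np.linspace(0,2*np.pi,60);p=np.array([proj(m,P,(c[0]+r*np.cos(a),c[1]+r*np.sin(a),c[2])) for a in t])
    cv2.polylines(im,[(p*8+.5).astype(int)],True,col,1,cv2.LINE_AA,3)
ring((.628,-.1233,.102),.027,(0,255,0));ring((.628,-.1233,.102),.022,(0,255,0))
b=s[2]-.2329
ring((s[0],s[1],b),.018,(0,0,255));ring((s[0],s[1],b+.018),.018,(0,0,255));ring((s[0],s[1],b+.092),.0065,(0,0,255))
cv2.imwrite('pics/w7.png',cv2.resize(im[140:400,190:450],None,fx=2.2,fy=2.2))
"
```

```text
time: 20.15
tool_pos: [0.6285, -0.1209, 0.3555]
tool_rot: [3.141, 0.001, 2.902]
contact_force: [-0.3, -0.1, -1.5]
opening: 0.0122
20.15 [ 0.6285 -0.1209  0.3555] [1.7997e+02 8.0000e-02 1.6624e+02] 0.0122 [-0.3 -0.1 -1.5]
need mm [-0.5 -2.4 -0.5] deg [-0.01  0.08 -0.24]
```

View pics/w7.png

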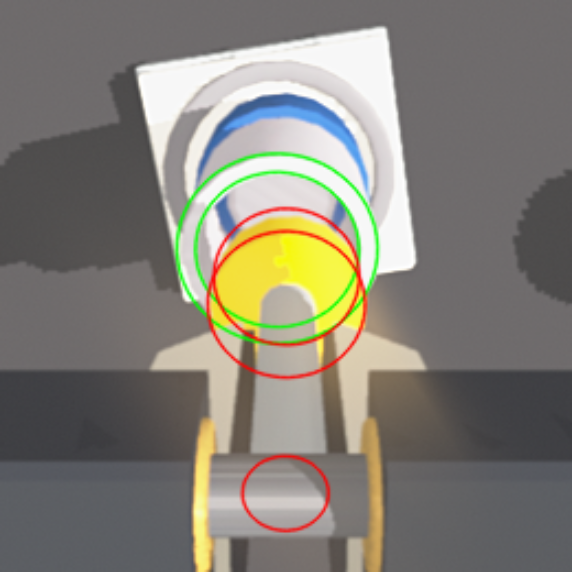

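The barrel's ring coincides with the model. The yellow disc is within about 1 mm of its prediction. Aligning, then lowering in stages.

```bash
python3 -m creep '[[[-0.8,-2.4,0,0,0,-0.2],[0,0,0,0,0,0],[0,0,0,0,0,0]]]'
python3 -m creep '[[[0,0,-10,0,0,0],[0,0,-10,0,0,0],[0,0,0,0,0,0],[0,0,0,0,0,0]]]'
python3 -c "
from h import *
need(.6277,-.1233,.2869)"
```

```text
time: 20.45
tool_pos: [0.6276, -0.1233, 0.3556]
tool_rot: [3.141, 0.001, 2.898]
contact_force: [0.1, 1.0, -2.1]
opening: 0.0123
time: 20.78
tool_pos: [0.6274, -0.1235, 0.3334]
tool_rot: [3.141, 0.001, 2.897]
contact_force: [-0.4, -0.5, -1.3]
opening: 0.0126
20.78 [ 0.6274 -0.1235  0.3334] [1.7996e+02 7.0000e-02 1.6600e+02] 0.0126 [-0.4 -0.5 -1.3]
need mm [  0.3   0.2 -46.5] deg [-0.02  0.08 -0.  ]
```

```bash
python3 -m creep '[[[0,0,-10,0,0,0],[0,0,-10,0,0,0],[0,0,-10,0,0,0],[0,0,-5,0,0,0],[0,0,0,0,0,0]]]'
python3 -m creep '[[[0,0,-3,0,0,0],[0,0,0,0,0,0],[0,0,0,0,0,0]]]'
python3 -c "
from h import *
need(.6277,-.1233,.2869)"
```

```text
time: 21.2
tool_pos: [0.6271, -0.1233, 0.2936]
tool_rot: [3.141, -0.001, 2.897]
contact_force: [-0.8, 0.6, -1.2]
opening: 0.0123
time: 21.45
tool_pos: [0.6271, -0.1233, 0.2896]
tool_rot: [3.141, -0.002, 2.897]
contact_force: [0.1, 0.1, -1.4]
opening: 0.0123
21.45 [ 0.6271 -0.1233  0.2896] [ 1.7995e+02 -9.0000e-02  1.6601e+02] 0.0123 [ 0.1  0.1 -1.4]
need mm [ 0.6 -0.  -2.7] deg [-0.07 -0.08 -0.01]
```

```bash
python3 -m creep '[[[0,0,-2.5,0,0,0],[0,0,0,0,0,0],[0,0,0,0,0,0]]]'
python3 -m creep '[[[0,0,-1,0,0,0],[0,0,0,0,0,0],[0,0,0,0,0,0]]]'
```

```text
time: 21.7
tool_pos: [0.6274, -0.1234, 0.2879]
tool_rot: [3.141, 0.0, 2.897]
contact_force: [-0.5, 0.7, -2.3]
opening: 0.0125
time: 21.95
tool_pos: [0.6275, -0.1234, 0.2875]
tool_rot: [3.141, 0.002, 2.897]
contact_force: [-0.2, 0.3, -2.2]
opening: 0.0123
```

```bash
python3 -m creep '[[[0,0,-2,0,0,0],[0,0,0,0,0,0],[0,0,0,0,0,0]]]'
python3 -m creep '[[[0,0,-1,0,0,0],[0,0,0,0,0,0],[0,0,0,0,0,0]]]'
```

```text
time: 22.2
tool_pos: [0.6279, -0.1236, 0.2877]
tool_rot: [3.141, 0.006, 2.897]
contact_force: [-0.4, -0.5, -1.6]
opening: 0.0126
time: 22.45
tool_pos: [0.628, -0.1236, 0.2869]
tool_rot: [3.141, 0.006, 2.897]
contact_force: [-0.5, 0.5, 0.3]
opening: 0.0126
```

```bash
python3 -m creep '[[[0,0,0,0,0,0],[0,0,0,0,0,0],[0,0,0,0,0,0],[0,0,0,0,0,0],[0,0,0,0,0,0]]]' -1
python3 -m creep '[[[0,0,0,0,0,0],[0,0,0,0,0,0],[0,0,10,0,0,0],[0,0,30,0,0,0],[0,0,38,0,0,0]]]'
python3 -m creep '[[[0,0,20,0,0,0],[-20,-15,0,0,0,0],[-30,-22,0,0,0,0],[-30,-22,0,0,0,0],[-30,-22,0,0,0,0]]]'
python3 -m creep '[[[-30,-22,0,0,0,0],[-28,-21,0,0,0,0],[-20,-14,0,0,0,0],[0,0,0,0,0,0],[0,0,0,0,0,0]]]'
python3 -c "
from h import *
need(.43,-.27,.38)"
```

```text
time: 22.87
tool_pos: [0.6281, -0.1236, 0.2867]
tool_rot: [3.141, 0.006, 2.897]
contact_force: [0.8, -0.0, -0.1]
opening: 0.041
time: 23.28
tool_pos: [0.6262, -0.1231, 0.3587]
tool_rot: [3.14, -0.011, 2.897]
contact_force: [1.4, -0.6, 0.6]
opening: 0.0745
time: 23.7
tool_pos: [0.5175, -0.2017, 0.3934]
tool_rot: [3.141, 0.012, 2.907]
contact_force: [0.8, -0.8, 0.1]
opening: 0.0917
time: 24.12
tool_pos: [0.4304, -0.2634, 0.399]
tool_rot: [-3.137, 0.017, 2.901]
contact_force: [-1.0, 1.3, 0.1]
opening: 0.0919
24.12 [ 0.4304 -0.2634  0.399 ] [-179.77    0.97  166.24] 0.0919 [-1.   1.3  0.1]
need mm [ -0.4  -6.6 -19. ] deg [ 0.46  0.88 -0.24]
```

```bash
python3 -m creep '[[[0,-6,-15,0.4,0.9,-0.2],[0,0,0,0,0,0],[0,0,0,0,0,0],[0,0,0,0,0,0]]]'
python3 - <<'E'
from h import *
need(.43,-.27,.192);m,P=campose('wrist');im=viewer.read_camera('wrist');sc=viewer.read_camera('scene')
def ring(c,r,col):
    t=np.linspace(0,2*np.pi,60);p=np.array([proj(m,P,(c[0]+r*np.cos(a),c[1]+r*np.sin(a),c[2])) for a in t])
    cv2.polylines(im,[(p*8+.5).astype(int)],True,col,1,cv2.LINE_AA,3)
c=(.4306,-.2698);ring((*c,.03),.018,(0,255,0));ring((*c,0),.029,(0,255,0));ring((*c,.028),.029,(0,255,0))
cv2.imwrite('pics/w8.png',np.hstack([cv2.resize(im[120:310,220:420],None,fx=2.5,fy=2.5),cv2.resize(sc[200:340,262:362],None,fx=3.393,fy=3.393)[:475]]))
E
```

```text
time: 24.45
tool_pos: [0.4324, -0.2688, 0.3837]
tool_rot: [-3.141, 0.0, 2.899]
contact_force: [0.1, -0.3, 0.1]
opening: 0.092
24.45 [ 0.4324 -0.2688  0.3837] [-1.7994e+02  2.0000e-02  1.6612e+02] 0.092 [ 0.1 -0.3  0.1]
need mm [  -2.4   -1.2 -191.7] deg [ 0.06  0.01 -0.12]
```

View pics/w8.png

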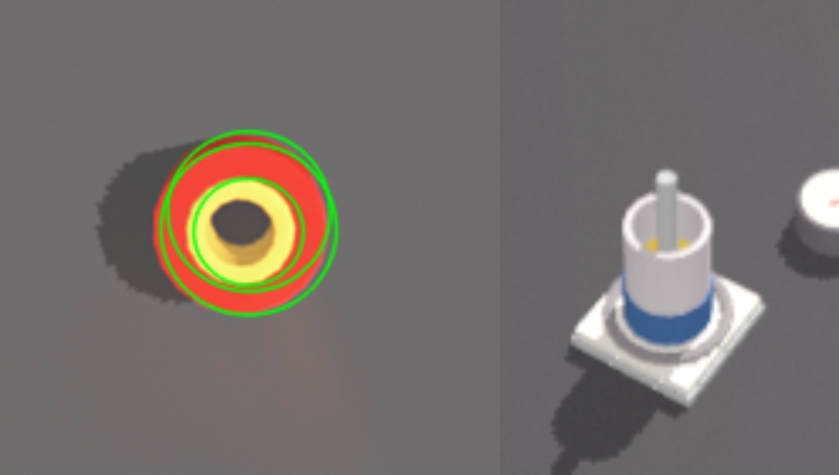

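The piston stands upright in the barrel. The red cap fits the model vertically but lies about 2.3 mm to image left, so it is at (0.430,-0.272).

```bash
python3 -m creep '[[[-1,-2,-25,0,0,0],[-1,-1,-38,0,0,0],[0,0,-38,0,0,0],[0,0,-18,0,0,0],[0,0,0,0,0,0]]]'; python3 -m creep '[[[0,0,0,0,0,0],[0,0,0,0,0,0]]]'; python3 -c "
from h import *
need(.43,-.272,.187)"
```

```text
time: 24.97
tool_pos: [0.4325, -0.2703, 0.2641]
tool_rot: [-3.136, 0.011, 2.904]
contact_force: [0.0, 0.9, 0.7]
opening: 0.092
time: 25.13
tool_pos: [0.4332, -0.27, 0.2643]
tool_rot: [-3.137, 0.009, 2.905]
contact_force: [-0.8, 0.0, -0.5]
opening: 0.0918
25.13 [ 0.4332 -0.27    0.2643] [-179.71    0.53  166.45] 0.0918 [-0.8  0.  -0.5]
need mm [ -3.2  -2.  -77.3] deg [ 0.4   0.44 -0.45]
```

```bash
python3 -m creep '[[[-3,-2,-20,0.4,0.4,-0.4],[0,0,-25,0,0,0],[0,0,-14,0,0,0],[0,0,0,0,0,0],[0,0,0,0,0,0]]]'; python3 -c "
from h import *
need(.43,-.272,.187)"
```

```text
time: 25.55
tool_pos: [0.4338, -0.2741, 0.2127]
tool_rot: [-3.134, 0.017, 2.899]
contact_force: [0.3, -0.1, 0.1]
opening: 0.0916
25.55 [ 0.4338 -0.2741  0.2127] [-179.55    0.97  166.13] 0.0916 [ 0.3 -0.1  0.1]
need mm [ -3.8   2.1 -25.7] deg [ 0.67  0.83 -0.12]
```

```bash
python3 -m creep '[[[-3,1,-12,0.7,0.8,-0.1],[-1,1,-9,0,0,0],[0,0,0,0,0,0],[0,0,0,0,0,0]]]'; python3 -c "
from h import *
need(.43,-.272,.187)"
```

```text
time: 25.88
tool_pos: [0.4309, -0.2728, 0.1944]
tool_rot: [-3.139, 0.006, 2.898]
contact_force: [0.3, 0.1, 0.2]
opening: 0.0919
25.88 [ 0.4309 -0.2728  0.1944] [-179.87    0.35  166.04] 0.0919 [0.3 0.1 0.2]
need mm [-0.9  0.8 -7.4] deg [ 0.21  0.31 -0.04]
```

```bash
python3 -m creep '[[[-1,1,-7,0.2,0.3,0],[0,0,0,0,0,0],[0,0,0,0,0,0]]]'
python3 -m creep '[[[0,0,0,0,0,0],[0,0,0,0,0,0],[0,0,0,0,0,0],[0,0,0,0,0,0],[0,0,0,0,0,0]]]' 1 30
python3 -m creep '[[[0,0,0,0,0,0],[0,0,0,0,0,0],[0,0,0,0,0,0]]]'; python3 -c "
from h import *
need(.43,-.272,.187)"
```

```text
time: 26.13
tool_pos: [0.4301, -0.2719, 0.1875]
tool_rot: [-3.141, 0.001, 2.898]
contact_force: [-0.7, 0.4, 0.2]
opening: 0.0917
time: 26.55
tool_pos: [0.4302, -0.272, 0.1878]
tool_rot: [-3.141, 0.001, 2.898]
contact_force: [-0.2, -0.4, -0.1]
opening: 0.0632
time: 26.8
tool_pos: [0.4302, -0.272, 0.1879]
tool_rot: [-3.141, 0.002, 2.898]
contact_force: [0.6, -0.5, -0.8]
opening: 0.057
26.8 [ 0.4302 -0.272   0.1879] [-1.7994e+02  9.0000e-02  1.6604e+02] 0.057 [ 0.6 -0.5 -0.8]
need mm [-0.2  0.  -0.9] deg [ 0.08  0.07 -0.04]
```

```bash
python3 -m creep '[[[0,0,15,0,0,0],[0,0,35,0,0,0],[0,0,38,0,0,0],[0,0,38,0,0,0],[0,0,38,0,0,0]]]'
python3 -m creep '[[[0,0,8,0,0,0],[20,15,0,0,0,0],[29,21.5,0,0,0,0],[29,21.5,0,0,0,0],[29,21.5,0,0,0,0]]]'
python3 -m creep '[[[29,21.5,0,0,0,0],[29,21.5,0,0,0,0],[20,15,0,0,0,0],[0,0,0,0,0,0],[0,0,0,0,0,0]]]'
python3 -c "
from h import *
need(.628,-.1235,.355)"
```

```text
time: 27.22
tool_pos: [0.4269, -0.2695, 0.3485]
tool_rot: [3.132, -0.019, 2.898]
contact_force: [0.7, -0.0, -1.6]
opening: 0.0567
time: 27.63
tool_pos: [0.5337, -0.1919, 0.3667]
tool_rot: [-3.141, -0.005, 2.888]
contact_force: [2.3, -0.4, -1.0]
opening: 0.0567
time: 28.05
tool_pos: [0.6185, -0.125, 0.3619]
tool_rot: [3.14, -0.008, 2.894]
contact_force: [-0.6, -0.8, -2.0]
opening: 0.0566
28.05 [ 0.6185 -0.125   0.3619] [179.88  -0.48 165.8 ] 0.0566 [-0.6 -0.8 -2. ]
need mm [ 9.5  1.5 -6.9] deg [-0.23 -0.44  0.2 ]
```

```bash
python3 -m creep '[[[9,1,-5,-0.2,-0.4,0.2],[0,0,0,0,0,0],[0,0,0,0,0,0],[0,0,0,0,0,0]]]'
python3 - <<'E'
from h import *
need(.628,-.1235,.2899)
im=[];
for n in('wrist','scene','side'):
    m,P=campose(n);a=viewer.read_camera(n).copy();s=robot.observe()['tool_pos']
    def ring(c,r,col):
        t=np.linspace(0,2*np.pi,60);p=np.array([proj(m,P,(c[0]+r*np.cos(a_),c[1]+r*np.sin(a_),c[2])) for a_ in t])
        cv2.polylines(a,[(p*8+.5).astype(int)],True,col,1,cv2.LINE_AA,3)
    if n=='wrist':
        ring((.628,-.1235,.102),.027,(0,255,0));ring((s[0],s[1],s[2]-.1879+.03),.0115,(255,0,0));ring((.628,-.1235,.146),.0065,(0,255,0))
    u,v=proj(m,P,(.628,-.1235,.13)) if n!='wrist' else (320,270)
    u,v=int(u),int(v);h,w=(130,100) if n=='wrist' else (65,50)
    im.append(cv2.resize(a[v-h:v+h,u-w:u+w],(400 if n=='wrist' else 200,520 if n=='wrist' else 260)))
cv2.imwrite('pics/w9.png',np.hstack([im[0],np.vstack(im[1:])]))
E
```

```text
time: 28.38
tool_pos: [0.6265, -0.1259, 0.3543]
tool_rot: [-3.141, -0.005, 2.896]
contact_force: [-0.3, -0.1, -0.7]
opening: 0.0569
28.38 [ 0.6265 -0.1259  0.3543] [-179.98   -0.26  165.9 ] 0.0569 [-0.3 -0.1 -0.7]
need mm [  1.5   2.4 -64.4] deg [-0.05 -0.26  0.1 ]
```

View pics/w9.png

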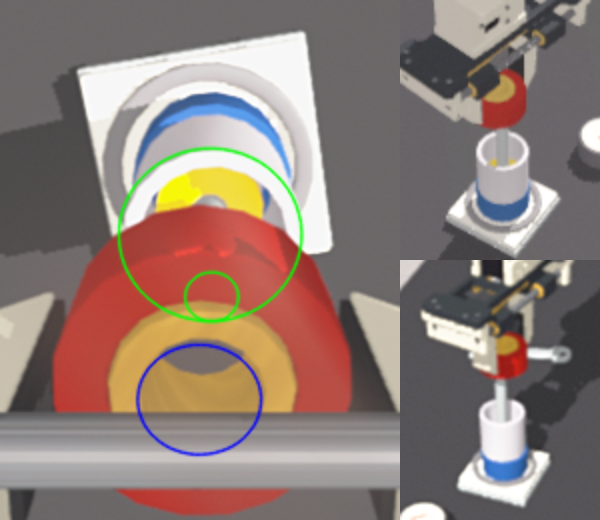

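The barrel ring matches the model. The red cap's hole is within about 1 mm of the tool axis, and both outside views show the cap above the upright rod.

```bash
python3 -m creep '[[[2,2,0,0,-0.2,0.1],[0,0,0,0,0,0],[0,0,0,0,0,0]]]'
python3 -m creep '[[[0,0,-10,0,0,0],[0,0,0,0,0,0],[0,0,0,0,0,0]]]'
python3 -c "
from h import *
need(.6285,-.124,.2899)"
```

```text
time: 28.78
tool_pos: [0.6282, -0.1244, 0.3558]
tool_rot: [3.141, 0.001, 2.896]
contact_force: [0.2, -0.4, -0.5]
opening: 0.0566
time: 29.03
tool_pos: [0.6282, -0.1244, 0.3452]
tool_rot: [3.141, 0.002, 2.896]
contact_force: [-0.2, -0.0, -0.8]
opening: 0.0564
29.03 [ 0.6282 -0.1244  0.3452] [1.7997e+02 1.3000e-01 1.6593e+02] 0.0564 [-0.2 -0.  -0.8]
need mm [  0.3   0.4 -55.3] deg [0.01 0.14 0.07]
```

```bash
python3 -m creep '[[[0,0,-7,0,0,0],[0,0,-8,0,0,0],[0,0,-6,0,0,0],[0,0,0,0,0,0]]]'
python3 -c "
from h import *
need(.6285,-.124,.2899)"
```

```text
time: 29.37
tool_pos: [0.6279, -0.1242, 0.3213]
tool_rot: [3.141, 0.001, 2.896]
contact_force: [0.5, -0.4, -1.7]
opening: 0.0567
29.37 [ 0.6279 -0.1242  0.3213] [1.7997e+02 6.0000e-02 1.6594e+02] 0.0567 [ 0.5 -0.4 -1.7]
need mm [  0.6   0.2 -31.4] deg [-0.02  0.06  0.06]
```

Cap underside is at z 0.133, below the rod's top at 0.146, and there is no lateral force, so the rod has entered the hole.

```bash
python3 -m creep '[[[0.5,0,-9,0,0,0],[0,0,-9,0,0,0],[0,0,-6,0,0,0],[0,0,0,0,0,0],[0,0,0,0,0,0]]]'
python3 -m creep '[[[0,0,-3,0,0,0],[0,0,0,0,0,0],[0,0,0,0,0,0]]]'
python3 -c "
from h import *
need(.6285,-.124,.2899)"
```

```text
time: 29.78
tool_pos: [0.6283, -0.1241, 0.2933]
tool_rot: [3.141, -0.001, 2.896]
contact_force: [0.6, -0.1, -1.5]
opening: 0.0569
time: 30.03
tool_pos: [0.6286, -0.1242, 0.2905]
tool_rot: [3.141, -0.0, 2.896]
contact_force: [0.1, 0.4, -2.2]
opening: 0.0571
30.03 [ 0.6286 -0.1242  0.2905] [179.96  -0.   165.94] 0.0571 [ 0.1  0.4 -2.2]
need mm [-0.1  0.2 -0.6] deg [-0.04  0.01  0.06]
```

```bash
python3 -m creep '[[[0,0,-1.5,0,0,0],[0,0,0,0,0,0],[0,0,0,0,0,0]]]'
python3 -m creep '[[[0,0,-1.5,0,0,0],[0,0,0,0,0,0],[0,0,0,0,0,0]]]'
```

```text
time: 30.28
tool_pos: [0.6288, -0.1243, 0.2906]
tool_rot: [3.141, 0.003, 2.896]
contact_force: [-0.3, 0.6, -1.1]
opening: 0.0569
time: 30.53
tool_pos: [0.629, -0.1244, 0.2901]
tool_rot: [3.141, 0.005, 2.896]
contact_force: [0.1, 0.5, -1.7]
opening: 0.0566
```

```bash
python3 -m creep '[[[0,0,-2,0,0,0],[0,0,0,0,0,0],[0,0,0,0,0,0]]]'
python3 -m creep '[[[0,0,0,0,0,0],[0,0,0,0,0,0],[0,0,0,0,0,0],[0,0,0,0,0,0],[0,0,0,0,0,0]]]' -1
python3 -m creep '[[[0,0,0,0,0,0],[0,0,15,0,0,0],[0,0,30,0,0,0],[0,0,38,0,0,0],[0,0,38,0,0,0]]]'
python3 -m creep '[[[-20,30,20,0,0,0],[-20,30,0,0,0,0],[-20,30,0,0,0,0],[-20,30,0,0,0,0],[0,0,0,0,0,0]]]'
python3 -m creep '[[[0,0,0,0,0,0],[0,0,0,0,0,0],[0,0,0,0,0,0],[0,0,0,0,0,0],[0,0,0,0,0,0]]]'
python3 - <<'E'
from h import *
st();im=[]
for n in('scene','side'):
    m,P=campose(n);a=viewer.read_camera(n)
    u,v=map(int,proj(m,P,(.628,-.1235,.06)))
    im.append(cv2.resize(a[v-60:v+60,u-50:u+50],(400,480),interpolation=cv2.INTER_CUBIC))
    print(n,[np.round(proj(m,P,(.628,-.1235,z)),1)-[u-50,v-60] for z in (.13,.102,.046,.016)])
cv2.imwrite('pics/w10.png',np.hstack(im))
E
```

```text
time: 30.78
tool_pos: [0.6294, -0.1245, 0.2906]
tool_rot: [-3.141, 0.009, 2.896]
contact_force: [-0.3, 0.1, -1.0]
opening: 0.057
time: 31.2
tool_pos: [0.6293, -0.1245, 0.2895]
tool_rot: [-3.141, 0.008, 2.896]
contact_force: [-0.9, 0.1, -0.0]
opening: 0.0855
time: 31.62
tool_pos: [0.6272, -0.124, 0.403]
tool_rot: [3.14, -0.015, 2.896]
contact_force: [0.9, -0.4, 0.8]
opening: 0.092
time: 32.03
tool_pos: [0.5445, -0.0026, 0.4342]
tool_rot: [3.14, 0.005, 2.891]
contact_force: [1.0, -0.0, 0.0]
opening: 0.0916
time: 32.45
tool_pos: [0.5452, -0.0032, 0.4348]
tool_rot: [3.14, 0.007, 2.892]
contact_force: [-0.2, -0.6, -0.5]
opening: 0.0918
32.45 [ 0.5452 -0.0032  0.4348] [179.92   0.42 165.69] 0.0918 [-0.2 -0.6 -0.5]
scene [array([50.1, 38.7]), array([50.4, 47.8]), array([50.9, 65. ]), array([51.2, 73.7])]
side [array([49.6, 36.8]), array([50. , 46.3]), array([50.8, 64.6]), array([51.2, 73.9])]
```

View pics/w10.png

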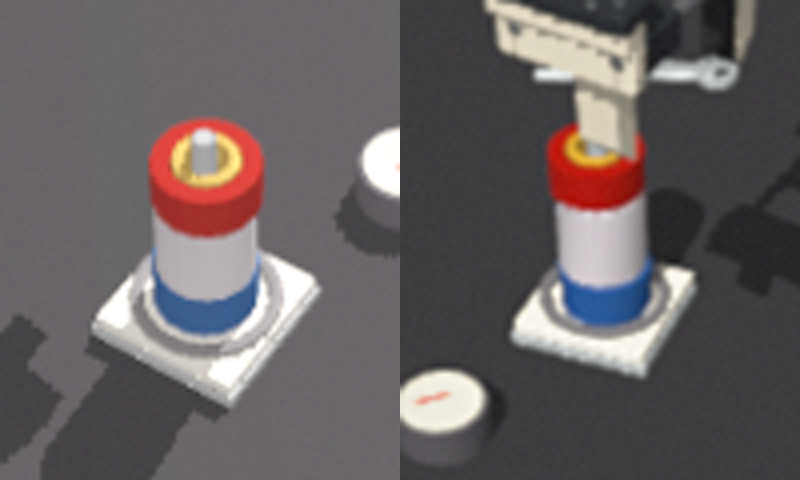

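The red cap lies flat at (205,160) in the scene crop, with the rod through the bush. The barrel and the blue cap are aligned below it in the recess, and the gripper is clear. Handing in.

```bash
python3 -c "
from cell import robot
print(robot.hand_in())"
```

```text
the job is handed in; nothing more can be done
None
```

The cylinder is assembled on the fixture, and I handed the job in at about 32.5 s; the hand-in gave no verdict. I lowered each part into place and released it in order: blue cap, barrel, piston, red cap. The gripper ended open and clear of everything.

**Last checks:** The final scene and side pictures show the blue cap in the recess, the barrel standing square on it, and the red cap flat on the barrel with the rod through its bush. The final tool heights came within about 1 mm of where each part should sit.

**Disagreements:**
- The first wrist picture put the fixture about 4 mm short in x. I corrected this from closer wrist views, and after that the rim edges agreed to about 1 mm.
- When I released the barrel and the red cap, the force reading still showed about 1 N of hanging weight. Each may have settled by up to about 0.6 mm.
- I did not measure how far the bystanders might have moved. The gripper kept clear of all three, no unexpected contact force appeared, and the gauge looks undisturbed in the last pictures. The spanner is partly hidden in the last side view, and the valve is not in those crops.

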